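# Prop open the parts washer

### The arm

A 6-joint arm with a two-finger parallel gripper is mounted at the origin on the work surface. World frame = base frame: x ahead of the robot, y to its left, z up, the work surface at z = 0. Lengths are in m, angles in rad, forces in N, time in s.
With the tool pointing down it reaches from about 0.25 to 0.775 m from the base axis. Payload 4 kg.
Tool frame: the origin (TCP) lies between the finger pads; the fingertips stand 14 mm ahead of it and the grasp point (between the pads) lies 5 mm behind it (nose_length is the distance from the TCP to the fingertips, in m); z points along the fingers, y is the line along which they close (so a half turn about z gives the same grasp; the last joint's range is limited). The gripper opens to 94 mm and grips with 3 to 60 N. Pads are 16 mm wide; open, the fingers measure 119 mm over their backs; the gripper's body (75 mm by 177 mm) begins 78 mm behind the grasp point.
Start: joints at [-1.295, 0.087, 1.371, -0, 1.684, -0.103], TCP at [0.203, -0.511, 0.22] pointing down, gripper open.
Joint ranges: [-3.1, 3.1], [-0.76, 2.03], [0.27, 2.55], [-1.08, 4.22], [0.17, 2.65], [-2.57, 2.57]. Speed limits (rad/s): [2.79, 2.79, 3.14, 3.14, 3.14, 3.14].

### API

Orientations are given as [roll, pitch, yaw] about the fixed x, y, z axes, in that order (R = Rz(yaw) Ry(pitch) Rx(roll)).
In Python, from bench import * gives the robot as it stands.
- The arm moves only by the tool move_arm, never from a script. Its argument "steps" is one flat list of numbers, 7 for each row, row after row: the turn, a rotation vector about the world's x, y, z in rad, then the shift along the world's x, y, z in m, then the opening, from 0 (shut) to 1 (fully open). A call has 1 to 12 rows; each row is the pose to reach, as a shift and turn from the pose commanded when the call began; what a row does not reach only later rows make up. A row lasts 1/10 s, in which the tool goes at most 50 mm and 8.59 degrees, less where a joint would pass 70% of its speed; a pose out of reach is approached as far as the arm can. A call with a gripper value outside its range is refused whole. The fingers move at their own pace and stop on an object; the grip force is fixed at half the most. Time passes only in rows, so rows that repeat a pose let the fingers close. It gives the time, the measured TCP pose, the force, the opening and the grip force at its end, in the units of the state.
- get_obs(): the state, without advancing time (a new reading comes with each control period).
- snapshot(name): name is "scene" or "top" or "wrist"; returns (picture, depth): 420x560x3 uint8, red, green, blue; 420x560 float32, m along the optical axis (not along the pixel's ray), 0 where there is no reading.
- camera_model(name): a dict with "fx", "fy", "cx", "cy" (pixels), "rvec" (rotation vector, rad) and "tvec" (3), from world to camera coordinates, as OpenCV has them. Camera axes: x right, y down, z forward; pixel columns grow to the right and rows downward; lengths in m; the calibration is good to about 2 mm. A picture is of the moment at which its call begins: read the wrist's pose just before it. camera_model takes no time and is no camera call; for the wrist camera it gives the pose at the moment of the call.
- close_job(): hands the job in; it is judged then, once.
Trained networks look in the newest picture that a camera, given by its name, has taken for a name from the list of things; names that differ only in an ending like _2 or _b are one class to them, and where a whole thing is asked for, a point or a joint stands for the part that bears it (a point fixed in the world has none). Each returns a list of dicts, best first, with "score" (0 to 1); they miss things now and then, are a little off and sometimes report something else, mostly with a low value. They report only what shows in the picture. A call takes as long as a camera call.
- silhouettes(camera, target): "pixels" (420x560 bool, what is visible of it) and "uv" ([column, row] in pixels, amid what is visible of it).
- spot_point(camera, target): "uv" ([column, row] in pixels: a listed point, or the origin of a listed thing).
The state is a dict: "time": time; "joint_positions": joint angles; "qvel": joint speeds; "joint_torque": joint torques, N m; "tool_pos": TCP position; "ee_rot": TCP orientation; "wrist_force": force on the tool from outside, world axes, zero at the start; "wrist_torque": the same for the moment, N m; "width": finger opening in m; "finger_force": force on a finger pad.
Only numpy, scipy, OpenCV 4.12 (cv2) and the standard library are available. Lean on these libraries where they do the work, as an engineer would, in place of code of your own. Each camera call takes 0.05 s, during which the arm holds its last target. There are 200 camera calls.

### The job

Open the lid of the parts washer and prop it up with its rod so that it can be loaded: raise the lid, swing the prop rod up from the ledge, and ease the lid down until the rod's nose is through the hole in the lid's ear and the lid rests on the rod's collar by itself. Leave the tools and parts lying on the bench and in the tray where they are.

Things in the scene. Friction and masses are not known exactly. Their poses are not given: they have to be found in the camera images.
- washer: Bench-top parts washer, grey-green steel tub 280 x 240 mm, fixed. Origin: centre of its underside, on the bench; z up; x runs along the hinge to the prop rod's end; y from the front (handle) to the hinge at the back. Rim 105 mm high; at +x a ledge for the rod (x 140 to 186, y -134 to 120, top z 105). Inside: tray 48 mm high; spigot at the back -x corner, top z 121.
- lid (a joint): Lid angle, rad: 0 shut, 1.25 at its stop. 0.8 kg on a stiff soft-close hinge: opened beyond 1.17 it stays; let go below 0.98 it sinks slowly (0.05 to 0.5 rad/s) until shut or held. The handle takes 5 to 12 N. Reads about 0.79 when the ear bears on the rod's collar, 0.9 or more if the nose only stands against the ear beside the hole.
- lid_hinge (a point): Point on the hinge line, washer frame (0, 120, 130) mm; axes as the washer's with the lid shut, turning with the lid. The lid panel (288 x 246 mm, 4 mm thick, its underside at the hinge line, a 24 mm skirt below it on the front and both ends) reaches from here to -y.
- lid_handle (a point): Middle of the round steel bar handle on top of the lid, 10 mm thick, 110 mm long, parallel to the hinge, its centre line 36 mm above the lid's top face; in the lid's frame (0, -195, 40) mm from lid_hinge. The lid reaches 51 mm beyond it to the front edge.
- lid_hole (a point): Centre of the oblong holding hole, on the underside of the ear: a flat plate 41 x 44 mm, 4 mm thick, that sticks out of the lid's +x end. Hole 16 mm long (across the hinge) by 12 mm wide. In the lid's frame (163, -150.6, -4) mm from lid_hinge; axes as the lid's, z out through the hole upwards.
- prop (a joint): Rod angle, rad: 0 lying on the ledge pointing to +y, grows as its free end swings up, pi/2 upright, 1.75 at most. Stiff pivot: it stays at any angle where it is left (about 2 N at the grip moves it). At 0.78 its nose meets the hole squarely as the lid comes down to 0.79; it goes in from about 0.75 to 0.81.
- prop_pivot (a point): Pivot of the prop rod, in the washer frame (163, -105, 119) mm, 14 mm above the ledge; axes turn with the rod, whose length runs along +y; it swings in the plane square to the hinge.
- prop_grip (a point): Point on the rod's centre line 120 mm from the pivot, a good place to take it: round steel rod, 8 mm thick, 14 mm above the ledge when lying, clear on both sides once the lid is up (a 9 mm high rubber saddle sits under the rod 80 mm from the pivot).
- prop_tip (a point): Tip of the rod's nose, 186 mm from the pivot on the rod's centre line. The nose is 7 mm thick and 22.5 mm long, round-ended; below it a collar 20 mm in diameter (top face 163.5 mm from the pivot) that does not pass the hole.
- bearing: Steel bearing ring, 52 mm across, 15 mm high, lying in the tray; bystander. Origin under its centre.
- hub: Dark steel flanged hub, 56 mm across, 26 mm high, standing in the tray; bystander. Origin under its centre.
- brush: Cleaning brush, 200 mm long, 20 mm high, lying on the bench before the washer; bystander. Origin under its middle.
- wrench: Spanner, 180 mm long, 8 mm high, lying on the bench behind the washer; bystander. Origin under its middle.
- jar: Glass jar with a steel cap, 66 mm across, 85 mm high, behind the washer; bystander. Origin under its centre.
- spray: White bottle, 60 mm across, 170 mm high, to the robot's right; bystander. Origin under its centre.
- cup: Cup, 80 mm across, 100 mm high, to the robot's left; bystander. Origin under its centre.

How it is judged:
By the outcome, as a careful person would: the job done as asked, in the order asked, and still so for the second after the job is handed in, with the robot touching nothing.
It also fails if it takes over 72 s, if anything falls off the work surface, if the arm or the gripper's body presses on something with over 40 N, if the wrist force passes 120 N, or if a joint passes its speed limit or range.

## Working session

There is one attempt and no reset: what is moved stays moved. The work goes in short steps, Python scripts to look and compute and a tool call to move; the robot and the scene stay as the last step left them, time stands still between calls to the robot, and variables do not carry over. Pictures are saved under pics/ and viewed, at most 10 in all, crops included, and the job is handed in when it is done.

Besides the shell and the picture viewer there is one more tool, called after ">>>" by a JSON object that holds its "api" and its "payload". move_arm: Moves the arm, as the interface text tells. Its arguments: {"type":"object","properties":{"steps":{"type":"array"}},"required":["steps"]}

```bash
mkdir -p pics; cat > h.py <<'E'
from bench import *
import numpy as np, cv2
from scipy.spatial.transform import Rotation as R
def cam(n):
    m=camera_model(n); return m, R.from_rotvec(np.ravel(m["rvec"])).as_matrix(), np.ravel(m["tvec"])
def unproj(c,uv,d):
    m,r,t=c; uv=np.atleast_2d(uv); d=np.ravel(d)
    p=np.c_[(uv[:,0]-m["cx"])/m["fx"]*d,(uv[:,1]-m["cy"])/m["fy"]*d,d]
    return (p-t)@r
def proj(c,P):
    m,r,t=c; p=np.atleast_2d(P)@r.T+t
    return np.c_[p[:,0]/p[:,2]*m["fx"]+m["cx"],p[:,1]/p[:,2]*m["fy"]+m["cy"]]
E
python3 - <<'E'
from h import *
np.set_printoptions(precision=4,suppress=True)
for n in ["scene","top"]:
    p,d=snapshot(n); c=cam(n); cv2.imwrite(f"pics/{n}0.png",p[:,:,::-1])
    print(n,"cam pos",-c[1].T@c[2])
    for t in ["washer","lid_handle","lid_hole","lid_hinge","prop_pivot","prop_grip","prop_tip"]:
        for o in spot_point(n,t)[:2]:
            u,v=o["uv"]; z=d[int(round(v)),int(round(u))]
            print(n,t,round(o["score"],2),np.array(o["uv"]),z,unproj(c,o["uv"],z)[0])
print(get_obs())
E
```

```text
scene cam pos [1.2297 0.5158 1.1778]
scene washer 0.68 [290.2 245. ] 1.2835908 [0.6011 0.1073 0.1312]
scene lid_handle 0.85 [261.4 194.7] 1.3823793 [ 0.5117 -0.0479  0.1379]
scene lid_handle 0.5 [247.3 255.2] 1.2770163 [0.6818 0.0327 0.1203]
scene lid_hole 0.74 [247.1 256.8] 1.2638513 [0.6902 0.039  0.1286]
scene lid_hinge 0.9 [333.7 236. ] 1.3320014 [0.4978 0.1745 0.1068]
scene prop_pivot 0.62 [221.1 239.7] 1.3037264 [ 0.6837 -0.0496  0.1235]
scene prop_grip 0.52 [259.4 265.9] 1.2742075 [0.6825 0.0702 0.1055]
scene prop_tip 0.65 [285.5 275.8] 1.2536827 [0.67   0.1406 0.1072]
scene prop_tip 0.65 [180.4 165.3] 1.6077869 [ 0.4822 -0.3894  0.0276]
top cam pos [0.4582 0.0023 1.254 ]
top washer 0.79 [277.6 212.3] 1.1185137 [0.5224 0.0357 0.1376]
top lid_hole 0.6 [277.7 156. ] 1.1497315 [0.691  0.0378 0.1197]
top lid_hole 0.23 [299.6 208.6] 1.121666 [ 0.534  -0.0279  0.1335]
top lid_hinge 0.92 [230.9 215. ] 1.1224605 [0.5134 0.1711 0.1369]
top prop_pivot 0.49 [305.8 159. ] 1.1409798 [ 0.6813 -0.0454  0.1253]
top prop_pivot 0.16 [333.8 228.2] 1.2257645 [ 0.4803 -0.1395  0.0214]
top prop_grip 0.56 [265.1 156.8] 1.1457022 [0.6874 0.0749 0.1246]
top prop_grip 0.44 [303.7 158.5] 1.1391411 [ 0.6823 -0.0391  0.1274]
top prop_tip 0.56 [243.9 162.2] 1.1662618 [0.6746 0.14   0.1048]
top prop_tip 0.27 [276.2 156.8] 1.1436532 [0.6873 0.042  0.1257]
{'time': 0.8, 'joint_positions': array([-1.2951,  0.0871,  1.3707, -0.    ,  1.6836, -0.1031]), 'qvel': array([ 0.0007, -0.0001,  0.0007,  0.0002, -0.0012, -0.0009]), 'joint_torque': array([  0.001 , -33.9986, -30.2577,   0.0719,   0.0235,   0.    ]), 'tool_pos': array([ 0.2034, -0.511 ,  0.2195]), 'ee_rot': array([3.1415, 0.    , 0.3788]), 'wrist_force': array([-0.3568,  0.4034, -0.5521]), 'wrist_torque': array([-0.0187, -0.0169, -0.0268]), 'finger_force': 0.0, 'width': 0.09402753142882735}
```

View pics/top0.png

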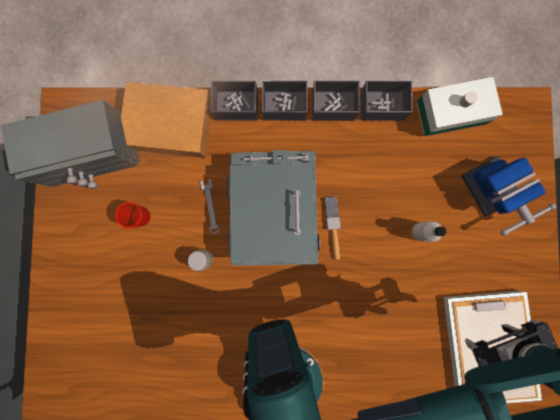

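View pics/scene0.png

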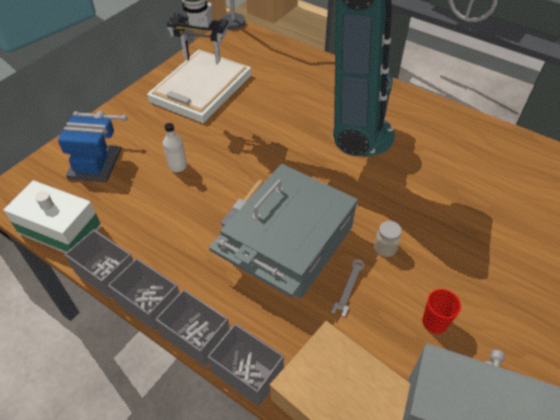

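The washer lies hinge to world +y (left), prop ledge to world +x (top of picture), with the handle at about (297,212) in the top view. Next I fit its pose from depth.

```bash
python3 - <<'E'
from h import *
np.set_printoptions(precision=4,suppress=True)
for n in ["top","scene"]:
    p,d=snapshot(n); c=cam(n)
    v,u=np.mgrid[:420,:560]; P=unproj(c,np.c_[u.ravel(),v.ravel()],d.ravel())
    near=(np.abs(P[:,0]-.52)<.25)&(np.abs(P[:,1]-.04)<.2)&(d.ravel()>0)
    for lo,hi,nm in[(.128,.142,"lid"),(.158,.19,"handle"),(.112,.128,"rod/ear")]:
        Q=P[near&(P[:,2]>lo)&(P[:,2]<hi)]
        r=cv2.minAreaRect(Q[:,:2].astype(np.float32)); print(n,nm,len(Q),"z",np.median(Q[:,2]),"ctr",r[0],"size",r[1],"ang",r[2], "mean",Q.mean(0))
    s=silhouettes(n,"lid_handle")
    for o in s[:2]:
        print(o["score"],o["uv"],o["pixels"].sum())
E
```

```text
top lid 8384 z 0.13323944228915463 ctr (0.5429209470748901, 0.05759242922067642) size (0.3276819586753845, 0.2526644766330719) ang 1.7951748371124268 mean [0.5245 0.0558 0.1333]
top handle 149 z 0.1733428258410085 ctr (0.5250101089477539, -0.01823495328426361) size (0.118037648499012, 0.008541315793991089) ang 0.44200941920280457 mean [ 0.5262 -0.0183  0.1731]
top rod/ear 280 z 0.12391026948381242 ctr (0.5436276793479919, 0.05781351029872894) size (0.3254428505897522, 0.25246554613113403) ang 2.8535544872283936 mean [0.6551 0.0342 0.1237]
0.86 [271.9, 211.4] 8718
scene lid 8261 z 0.1341562835884501 ctr (0.540661633014679, 0.0571032389998436) size (0.3326064348220825, 0.2550615966320038) ang 1.8495396375656128 mean [0.5356 0.062  0.1341]
scene handle 158 z 0.17320994988112254 ctr (0.5247411727905273, -0.017611145973205566) size (0.11798422783613205, 0.010926076211035252) ang 1.837763786315918 mean [ 0.5282 -0.0169  0.1726]
scene rod/ear 626 z 0.12199713406509727 ctr (0.5429845452308655, 0.05587271600961685) size (0.32667747139930725, 0.25052133202552795) ang 0.4444621205329895 mean [0.6539 0.0659 0.1215]
0.55 [285.2, 220.5] 8522
0.38 [262.0, 264.5] 214
```

>>> {"api": "move_arm", "payload": {"steps": [0, 0, -0.03, 0.02, 0.03, 0.03, 0.45, 0, 0, -0.06, 0.05, 0.07, 0.06, 0.45, 0, 0, -0.1, 0.08, 0.11, 0.06, 0.45, 0, 0, -0.14, 0.11, 0.15, 0.06, 0.45, 0, 0, -0.17, 0.14, 0.19, 0.06, 0.45, 0, 0, -0.2, 0.17, 0.23, 0.06, 0.45, 0, 0, -0.24, 0.2, 0.27, 0.06, 0.45, 0, 0, -0.28, 0.225, 0.31, 0.06, 0.45, 0, 0, -0.31, 0.25, 0.35, 0.06, 0.45, 0, 0, -0.34, 0.27, 0.39, 0.06, 0.45, 0, 0, -0.347, 0.295, 0.43, 0.06, 0.45, 0, 0, -0.347, 0.31, 0.46, 0.06, 0.45]}}

```text
time: 2.2
tool_pos: [0.5144, -0.0484, 0.2794]
ee_rot: [-3.141, -0.0, 0.034]
wrist_force: [0.1, -1.2, -0.2]
width: 0.0424
finger_force: 0.0
```

>>> {"api": "move_arm", "payload": {"steps": [0, 0, 0, 0.005, 0.02, 0, 0.45, 0, 0, 0, 0.012, 0.033, 0, 0.45, 0, 0, 0, 0.012, 0.033, 0, 0.45]}}

```text
time: 2.5
tool_pos: [0.5259, -0.0169, 0.2793]
ee_rot: [-3.142, 0.0, 0.034]
wrist_force: [0.7, -0.5, -0.4]
width: 0.042
finger_force: 0.0
```

```bash
python3 - <<'E'
from h import *
np.set_printoptions(precision=4,suppress=True)
o=get_obs(); print(o["time"],o["tool_pos"],o["ee_rot"],o["joint_positions"],o["wrist_force"])
p,d=snapshot("wrist"); c=cam("wrist"); cv2.imwrite("pics/w1.png",p[:,:,::-1])
v,u=np.mgrid[:420,:560]; P=unproj(c,np.c_[u.ravel(),v.ravel()],d.ravel())
near=(np.abs(P[:,0]-.525)<.1)&(np.abs(P[:,1]+.018)<.04)&(d.ravel()>0)&(P[:,2]>.155)&(P[:,2]<.19)
Q=P[near]; print(len(Q),Q.mean(0),Q.min(0),Q.max(0),np.polyfit(Q[:,0],Q[:,1],1))
E
```

```text
2.5 [ 0.5259 -0.0169  0.2793] [-3.1416  0.      0.0341] [-0.1399  0.0301  1.3133  0.      1.7983  1.3968] [ 0.6904 -0.5457 -0.3767]
1371 [ 0.5264 -0.0192  0.174 ] [ 0.4632 -0.0254  0.1565] [ 0.5812 -0.0131  0.1771] [ 0.0293 -0.0346]
```

>>> {"api": "move_arm", "payload": {"steps": [0, 0, 0, 0, -0.002, -0.04, 0.45, 0, 0, 0, 0, -0.002, -0.075, 0.45, 0, 0, 0, 0, -0.002, -0.1, 0.45, 0, 0, 0, 0, -0.002, -0.114, 0.45, 0, 0, 0, 0, -0.002, -0.114, 0.0, 0, 0, 0, 0, -0.002, -0.114, 0.0, 0, 0, 0, 0, -0.002, -0.114, 0.0, 0, 0, 0, 0, -0.002, -0.114, 0.0, 0, 0, 0, 0, -0.002, -0.114, 0.0]}}

```text
time: 3.45
tool_pos: [0.5263, -0.0191, 0.1672]
ee_rot: [-3.14, -0.003, 0.032]
wrist_force: [0.6, 2.5, 3.8]
width: 0.0089
finger_force: 30.0
```

>>> {"api": "move_arm", "payload": {"steps": [0, 0, 0, 0, 0.0022, 0.0097, 0, 0, 0, 0, 0, 0.005, 0.0193, 0, 0, 0, 0, 0, 0.0082, 0.0287, 0, 0, 0, 0, -0.0004, 0.0118, 0.0379, 0, 0, 0, 0, -0.0005, 0.016, 0.047, 0, 0, 0, 0, -0.0006, 0.0205, 0.0558, 0, 0, 0, 0, -0.0008, 0.0255, 0.0644, 0, 0, 0, 0, -0.0009, 0.031, 0.0728, 0, 0, 0, 0, -0.0011, 0.0368, 0.0808, 0, 0, 0, 0, -0.0013, 0.043, 0.0886, 0, 0, 0, 0, -0.0015, 0.0497, 0.096, 0, 0, 0, 0, -0.0017, 0.0566, 0.1031, 0]}}

```text
time: 4.65
tool_pos: [0.5246, 0.0322, 0.2674]
ee_rot: [3.132, 0.0, 0.027]
wrist_force: [3.9, -10.0, -6.4]
width: 0.009
finger_force: 30.0
```

>>> {"api": "move_arm", "payload": {"steps": [0, 0, 0, -0.0002, 0.0074, 0.0068, 0, 0, 0, 0, -0.0004, 0.015, 0.0131, 0, 0, 0, 0, -0.0007, 0.023, 0.0191, 0, 0, 0, 0, -0.0009, 0.0312, 0.0247, 0, 0, 0, 0, -0.0012, 0.0398, 0.0298, 0, 0, 0, 0, -0.0014, 0.0485, 0.0345, 0, 0, 0, 0, -0.0017, 0.0575, 0.0388, 0, 0, 0, 0, -0.002, 0.0667, 0.0426, 0, 0, 0, 0, -0.0023, 0.0761, 0.0459, 0, 0, 0, 0, -0.0026, 0.0855, 0.0488, 0, 0, 0, 0, -0.0029, 0.0952, 0.0512, 0, 0, 0, 0, -0.0032, 0.105, 0.0531, 0]}}

```text
time: 5.85
tool_pos: [0.5216, 0.1364, 0.327]
ee_rot: [3.131, -0.008, 0.025]
wrist_force: [-0.5, -12.1, 12.3]
width: 0.0091
finger_force: 30.0
```

>>> {"api": "move_arm", "payload": {"steps": [0, 0, 0, -0.0002, 0.008, 0.0012, 0, 0, 0, 0, -0.0002, 0.008, 0.0012, 0, 0, 0, 0, -0.0002, 0.008, 0.0012, 0]}}

```text
time: 6.15
tool_pos: [0.5213, 0.1469, 0.3285]
ee_rot: [3.136, -0.009, 0.028]
wrist_force: [-0.7, -5.6, 13.1]
width: 0.0091
finger_force: 30.0
```

```bash
python3 - <<'E'
from h import *
np.set_printoptions(precision=4,suppress=True)
o=get_obs(); print(o["tool_pos"],o["ee_rot"],o["joint_positions"],o["wrist_force"])
y=o["tool_pos"][1]-.177; z=o["tool_pos"][2]+.005-.13; print("theta",np.arctan2(z,-y)-np.arctan2(40,195))
p,d=snapshot("scene"); cv2.imwrite("pics/s2.png",p[:,:,::-1])
E
```

```text
[0.5213 0.1469 0.3285] [ 3.1365 -0.0093  0.0285] [ 0.174   0.0675  1.1775 -0.0067  1.8881  1.7142] [-0.6726 -5.5749 13.1107]
theta 1.2217576420160812
```

View pics/s2.png

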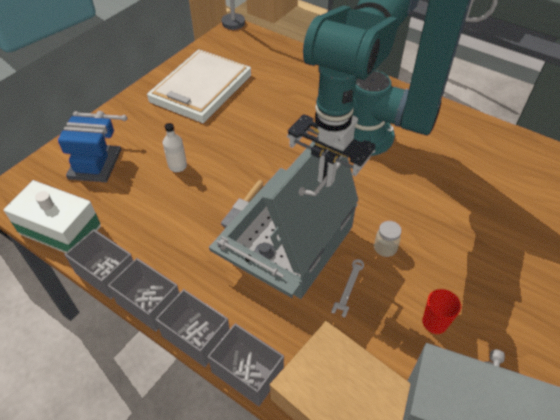

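>>> {"api": "move_arm", "payload": {"steps": [0, 0, 0, 0, 0.003, 0.001, 0.22, 0, 0, 0, 0, 0.003, 0.001, 0.22, 0, 0, 0, 0, 0.003, 0.001, 0.22, 0, 0, 0, 0, 0.003, 0.015, 0.22, 0, 0, 0, 0, 0.003, 0.035, 0.22, 0, 0, 0, 0, 0.003, 0.06, 0.22, 0, 0, 0, 0, 0.003, 0.1, 0.22, 0, 0, 0, 0, 0.003, 0.13, 0.22]}}

```text
time: 7.0
tool_pos: [0.52, 0.1528, 0.4543]
ee_rot: [-3.142, 0.0, 0.032]
wrist_force: [0.1, 0.8, 1.0]
width: 0.0205
finger_force: 0.0
```

```bash
python3 - <<'E'
from h import *
np.set_printoptions(precision=4,suppress=True)
for n in ["scene","top"]:
    p,d=snapshot(n); c=cam(n); cv2.imwrite(f"pics/{n}3.png",p[:,:,::-1])
    for t in ["lid_handle","lid_hole","prop_pivot","prop_grip","prop_tip"]:
        for o in spot_point(n,t)[:1]:
            u,v=o["uv"]; z=d[int(round(v)),int(round(u))]
            print(n,t,round(o["score"],2),np.array(o["uv"]),z,unproj(c,o["uv"],z)[0])
    v,u=np.mgrid[:420,:560]; P=unproj(c,np.c_[u.ravel(),v.ravel()],d.ravel())
    k=(np.abs(P[:,0]-.686)<.02)&(P[:,1]>-.08)&(P[:,1]<.17)&(P[:,2]>.114)&(P[:,2]<.14)
    Q=P[k]; 
    for y in np.arange(-.06,.16,.02):
        q=Q[np.abs(Q[:,1]-y)<.01]
        if len(q): print(round(y,2),len(q),q.mean(0))
E
```

```text
scene lid_handle 0.62 [325.  175.9] 1.2242 [0.4782 0.1218 0.2857]
scene lid_hole 0.77 [278.2 238.9] 1.3968662 [0.5539 0.037  0.0496]
scene prop_pivot 0.69 [283.4 275.1] 1.2388831 [0.6784 0.1401 0.121 ]
scene prop_grip 0.52 [260.6 267. ] 1.2723196 [0.6833 0.0745 0.1053]
scene prop_tip 0.6 [282.1 275.3] 1.2376964 [0.6811 0.1381 0.1217]
-0.06 11 [ 0.69   -0.052   0.1231]
-0.04 70 [ 0.6892 -0.0401  0.125 ]
-0.02 25 [ 0.6873 -0.0205  0.1217]
0.0 24 [0.6868 0.0008 0.1218]
0.02 24 [0.6864 0.0213 0.1223]
0.04 36 [0.6861 0.0389 0.1207]
0.06 25 [0.6849 0.0603 0.1215]
0.08 24 [0.6846 0.0803 0.1222]
0.1 26 [0.6837 0.0998 0.122 ]
0.12 40 [0.6839 0.1197 0.1238]
0.14 13 [0.6827 0.1369 0.122 ]
top lid_handle 0.6 [229.  209.9] 0.68358314 [0.5007 0.1086 0.5745]
top lid_hole 0.62 [241.2 148.4] 0.98825127 [0.6766 0.1261 0.2832]
top prop_pivot 0.51 [304.5 158.3] 1.1427437 [ 0.6837 -0.0416  0.1238]
top prop_grip 0.52 [266.4 154.8] 1.1636508 [0.697  0.0722 0.1072]
-0.06 4 [ 0.689  -0.0519  0.1245]
-0.04 55 [ 0.6885 -0.0412  0.1244]
-0.02 21 [ 0.6879 -0.0195  0.1217]
0.0 18 [ 0.6877 -0.0003  0.1221]
0.02 18 [0.6872 0.018  0.1218]
0.04 24 [0.6864 0.0385 0.1202]
0.06 19 [0.685  0.0614 0.1204]
0.08 18 [0.6844 0.0798 0.1214]
0.1 3 [0.6841 0.0901 0.1226]
```

View pics/scene3.png

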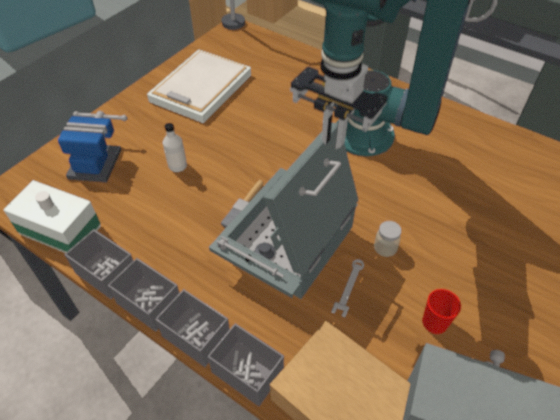

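>>> {"api": "move_arm", "payload": {"steps": [0, 0, 0.14, 0.02, -0.02, 0, 0.4, 0, 0, 0.28, 0.04, -0.05, 0, 0.4, 0, 0, 0.42, 0.06, -0.08, 0, 0.4, 0, 0, 0.56, 0.08, -0.11, 0, 0.4, 0, 0, 0.7, 0.1, -0.14, 0, 0.4, 0, 0, 0.84, 0.12, -0.17, 0, 0.4, 0, 0, 0.98, 0.14, -0.2, 0, 0.4, 0, 0, 1.12, 0.15, -0.22, -0.02, 0.4, 0, 0, 1.26, 0.16, -0.22, -0.04, 0.4, 0, 0, 1.4, 0.165, -0.22, -0.06, 0.4, 0, 0, 1.51, 0.165, -0.22, -0.08, 0.4, 0, 0, 1.571, 0.165, -0.22, -0.1, 0.4]}}

```text
time: 8.8
tool_pos: [0.6854, -0.0676, 0.3513]
ee_rot: [-3.141, -0.0, 1.606]
wrist_force: [0.5, 0.2, 0.6]
width: 0.0377
finger_force: 0.0
```

>>> {"api": "move_arm", "payload": {"steps": [0.1, 0, 0, 0, 0, -0.02, 0.4, 0.2, 0, 0, 0, 0, -0.04, 0.4, 0.3, 0.01, 0, 0, 0, -0.06, 0.4, 0.4, 0.012, 0, 0, 0, -0.08, 0.4, 0.45, 0.0135, 0, 0, 0.02, -0.1, 0.4, 0.45, 0.0135, 0, 0, 0.05, -0.13, 0.4, 0.45, 0.0135, 0, 0, 0.08, -0.16, 0.4, 0.45, 0.0135, 0, 0, 0.08, -0.16, 0.4]}}

```text
time: 9.6
tool_pos: [0.682, 0.0164, 0.1862]
ee_rot: [-3.129, -0.454, 1.601]
wrist_force: [0.1, -1.0, -0.4]
width: 0.038
finger_force: 0.0
```

```bash
python3 - <<'E'
from h import *
np.set_printoptions(precision=4,suppress=True)
o=get_obs(); print(o["time"],o["tool_pos"],o["ee_rot"],o["joint_positions"],o["wrist_force"]); print(R.from_euler("xyz",o["ee_rot"]).as_matrix())
p,d=snapshot("wrist"); c=cam("wrist"); cv2.imwrite("pics/w4.png",p[:,:,::-1])
v,u=np.mgrid[:420,:560]; P=unproj(c,np.c_[u.ravel(),v.ravel()],d.ravel())
k=(np.abs(P[:,0]-.686)<.015)&(P[:,2]>.117)&(P[:,2]<.126)&(d.ravel()>0); Q=P[k]
for y in np.arange(-.02,.16,.02):
    q=Q[np.abs(Q[:,1]-y)<.006]
    if len(q): print(round(y,2),len(q),q.mean(0))
E
```

```text
9.6 [0.682  0.0164 0.1862] [-3.1294 -0.4541  1.601 ] [-0.2681  0.45    1.0562  0.438   1.7704 -0.2424] [ 0.1261 -1.0168 -0.3584]
[[-0.0271  0.9993 -0.0254]
 [ 0.8982  0.0355  0.4381]
 [ 0.4387 -0.0109 -0.8986]]
-0.02 136 [ 0.6867 -0.0199  0.1245]
0.0 141 [ 0.686  -0.      0.1245]
0.02 132 [0.6854 0.0199 0.1244]
0.04 163 [0.6849 0.0387 0.1241]
0.06 106 [0.6841 0.0603 0.125 ]
0.08 106 [0.6834 0.08   0.1249]
0.1 92 [0.6828 0.0999 0.1249]
0.12 61 [0.6831 0.1219 0.1246]
0.14 38 [0.6821 0.1363 0.1246]
```

View pics/w4.png

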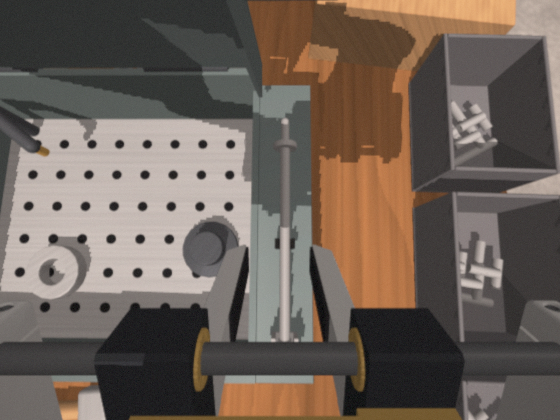

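The wrist view shows the rod (285,120–340) midway between the fingers, with the saddle at (285,243) and nothing close beside it. Now I grip it.

>>> {"api": "move_arm", "payload": {"steps": [0, 0, 0, 0.002, 0.025, 0, 0.4, 0, 0, 0, 0.002, 0.04, -0.03, 0.4, 0, 0, 0, 0.002, 0.05, -0.05, 0.4, 0, 0, 0, 0.002, 0.0535, -0.061, 0.4, 0, 0, 0, 0.002, 0.0535, -0.061, 0.4, 0, 0, 0, 0.002, 0.0535, -0.061, 0, 0, 0, 0, 0.002, 0.0535, -0.061, 0, 0, 0, 0, 0.002, 0.0535, -0.061, 0, 0, 0, 0, 0.002, 0.0535, -0.061, 0, 0, 0, 0, 0.002, 0.0535, -0.061, 0]}}

```text
time: 10.65
tool_pos: [0.6844, 0.0653, 0.1333]
ee_rot: [-3.136, -0.45, 1.603]
wrist_force: [-9.6, -4.0, 6.7]
width: 0.0057
finger_force: 30.0
```

>>> {"api": "move_arm", "payload": {"steps": [0, 0, 0, 0, 0, 0, 0.35, 0, 0, 0, 0, 0, 0, 0.35, 0, 0, 0, 0, 0, 0, 0.35, 0, 0, 0, 0, 0, 0, 0.35]}}

```text
time: 11.05
tool_pos: [0.6876, 0.0661, 0.1319]
ee_rot: [3.14, -0.45, 1.603]
wrist_force: [0.0, -0.2, -0.1]
width: 0.032
finger_force: 0.0
```

>>> {"api": "move_arm", "payload": {"steps": [0, 0, 0, -0.003, 0.002, -0.004, 0.35, 0, 0, 0, -0.003, 0.004, -0.007, 0.35, 0, 0, 0, -0.003, 0.004, -0.007, 0.35, 0, 0, 0, -0.003, 0.004, -0.007, 0.35]}}

```text
time: 11.45
tool_pos: [0.6841, 0.0703, 0.1245]
ee_rot: [3.141, -0.45, 1.603]
wrist_force: [-0.5, -0.1, -0.2]
width: 0.033
finger_force: 0.0
```

>>> {"api": "move_arm", "payload": {"steps": [0, 0, 0, 0, 0.0005, -0.0015, 0.35, 0, 0, 0, 0, 0.0005, -0.0015, 0, 0, 0, 0, 0, 0.0005, -0.0015, 0, 0, 0, 0, 0, 0.0005, -0.0015, 0, 0, 0, 0, 0, 0.0005, -0.0015, 0, 0, 0, 0, 0, 0.0005, -0.0015, 0]}}

```text
time: 12.05
tool_pos: [0.6839, 0.0705, 0.1235]
ee_rot: [3.141, -0.45, 1.603]
wrist_force: [-1.1, -0.5, 1.5]
width: 0.0071
finger_force: 30.0
```

>>> {"api": "move_arm", "payload": {"steps": [0.033, 0.001, 0, 0, -0.0003, 0.0074, 0, 0.067, 0.002, 0, 0, -0.0013, 0.0148, 0, 0.1, 0.003, 0, 0, -0.0027, 0.0222, 0, 0.133, 0.004, 0, 0, -0.0045, 0.0294, 0, 0.167, 0.005, 0, 0, -0.0068, 0.0366, 0, 0.2, 0.006, 0, 0, -0.0095, 0.0435, 0, 0.233, 0.007, 0, 0.0002, -0.0128, 0.0503, 0, 0.267, 0.008, 0, 0.0004, -0.0164, 0.0568, 0, 0.3, 0.009, 0, 0.0006, -0.0205, 0.063, 0, 0.333, 0.01, 0, 0.0008, -0.0249, 0.069, 0, 0.367, 0.011, 0, 0.0009, -0.0297, 0.0748, 0, 0.4, 0.012, 0, 0.001, -0.035, 0.0802, 0]}}

```text
time: 13.25
tool_pos: [0.685, 0.0352, 0.204]
ee_rot: [3.14, -0.853, 1.604]
wrist_force: [-1.6, 2.6, -3.9]
width: 0.0068
finger_force: 30.0
```

>>> {"api": "move_arm", "payload": {"steps": [0, 0, 0, 0, 0, 0, 0, 0, 0, 0, 0, 0, 0, 0]}}

```text
time: 13.45
tool_pos: [0.685, 0.0351, 0.2041]
ee_rot: [3.139, -0.85, 1.604]
wrist_force: [-3.6, -0.6, -0.4]
width: 0.0072
finger_force: 30.0
```

```bash
cat > rod.py <<'E'
from h import *
np.set_printoptions(precision=4,suppress=True)
def rod(n,lo=.03,hi=.19,w=.012):
    p,d=snapshot(n); c=cam(n)
    v,u=np.mgrid[:420,:560]; P=unproj(c,np.c_[u.ravel(),v.ravel()],d.ravel()); P=P[d.ravel()>0]
    ps=.03; W=P-np.array([.6887,-.043,.119])
    x=W[:,0]*np.cos(ps)+W[:,1]*np.sin(ps); y=-W[:,0]*np.sin(ps)+W[:,1]*np.cos(ps); z=W[:,2]
    r=np.hypot(y,z); a=np.arctan2(z,y); k=(abs(x)<w)&(r>lo)&(r<hi)&(a>.3)&(a<1.4)
    for r0 in np.arange(lo,hi,.01):
        q=k&(abs(r-r0)<.005)
        if q.sum()>3: print(n,round(r0,3),q.sum(),"x",np.median(x[q]),"ang med",np.median(a[q]),"max",a[q].max(),"min",a[q].min())
    return p
E
python3 - <<'E'
from rod import *
o=get_obs(); print(o["time"],o["tool_pos"],o["ee_rot"],o["joint_positions"],o["wrist_force"],o["width"])
p=rod("scene"); cv2.imwrite("pics/s5.png",p[:,:,::-1]); rod("top")
E
```

```text
13.45 [0.685  0.0351 0.2041] [ 3.1394 -0.8501  1.604 ] [-0.3826  0.5298  1.0673  0.8006  1.8588 -0.3031] [-3.5674 -0.5637 -0.3625] 0.0072088266531113825
scene 0.03 4 x 0.0005735192294357141 ang med 0.895771241006297 max 0.9354162385025256 min 0.8355736575390511
scene 0.04 5 x 0.0003709100357361364 ang med 0.8577005289905288 max 0.8957394606804385 min 0.7777254694893233
scene 0.05 8 x 0.0017269795576944792 ang med 0.8226572887230253 max 0.8778992893526634 min 0.7574937526417923
scene 0.06 8 x 0.0003951084028932325 ang med 0.8117740203483383 max 0.8395521219600708 min 0.7348207613902434
scene 0.07 7 x 0.0011209678273403755 ang med 0.8192599654287603 max 0.8429804007394189 min 0.7719007235158964
scene 0.08 4 x 0.002147231414182097 ang med 0.7771704143311775 max 0.8101429678437941 min 0.7728963468737733
scene 0.11 7 x -0.005910249470613051 ang med 0.9287259241888609 max 1.0157590257579951 min 0.8113493134787308
scene 0.12 81 x -0.005374496290917555 ang med 0.9162402295742315 max 1.3474137399776929 min 0.7093653493466057
scene 0.13 175 x -0.003293210634672088 ang med 1.074111269962229 max
[... 975 characters left out ...]
7182 max 1.2706698939784573 min 0.7048496586036714
top 0.13 106 x 0.003585778714351775 ang med 1.0507700924569958 max 1.3745821420464621 min 0.7242967712964983
top 0.14 38 x 0.0009520533990697324 ang med 1.281960574896455 max 1.366300565508146 min 0.7647025780611102
top 0.15 9 x 0.002592921056534295 ang med 0.7864093921237427 max 1.395404792882232 min 0.7722851420549853
top 0.16 31 x -0.002286188537548085 ang med 0.7903042951982044 max 0.8358222146066007 min 0.7139154674873605
top 0.17 22 x -0.0011068597341828753 ang med 1.3667304054577334 max 1.3997066851494846 min 0.7612367420177975
top 0.18 6 x 0.00019905403228270987 ang med 0.7865270151754584 max 1.3888825375359377 min 0.7727177753581761
```

View pics/s5.png

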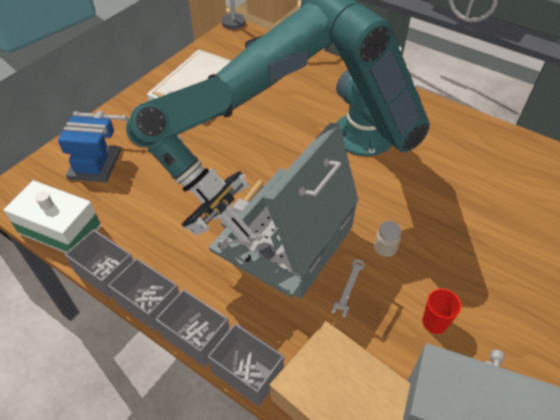

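The rod is held up in the gripper and the lid is still up. The rod reads about 0.775. I let go and back out along the tool axis.

>>> {"api": "move_arm", "payload": {"steps": [0, 0, 0, 0, 0, 0, 0.3, 0, 0, 0, 0, 0, 0, 0.3, 0, 0, 0, 0, 0, 0, 0.3, 0, 0, 0, 0, -0.015, 0.013, 0.3, 0, 0, 0, 0, -0.038, 0.033, 0.3, 0, 0, 0, 0, -0.065, 0.06, 0.3, 0, 0, 0, 0, -0.09, 0.09, 0.3, 0, 0, 0, 0, -0.11, 0.13, 0.3, 0, 0, 0, 0, -0.12, 0.16, 0.3]}}

```text
time: 14.45
tool_pos: [0.6854, -0.0862, 0.3661]
ee_rot: [3.135, -0.849, 1.605]
wrist_force: [0.7, -0.0, -0.2]
width: 0.0283
finger_force: 0.0
```

```bash
python3 - <<'E'
from rod import *
from scipy.optimize import minimize
o=get_obs(); print(o["time"],o["tool_pos"],o["ee_rot"],o["joint_positions"])
for n in ["scene","top","wrist"]:
    p,d=snapshot(n); c=cam(n); cv2.imwrite(f"pics/{n}6.png",p[:,:,::-1])
    for t in ["prop_tip","prop_grip","lid_hole","lid_handle"]:
        for q in spot_point(n,t)[:1]: print(n,t,round(q["score"],2),np.array(q["uv"]))
    ps=.03; y=np.array([-np.sin(ps),np.cos(ps),0])
    for a in (.74,.78,.82): print(a,"tip expected",proj(c,np.array([.6887,-.043,.119])+.186*(np.cos(a)*y+np.array([0,0,np.sin(a)])))[0])
    v,u=np.mgrid[:420,:560]; P=unproj(c,np.c_[u.ravel(),v.ravel()],d.ravel()); P=P[d.ravel()>0]
    W=P-np.array([.6887,-.043,.119]); xx=W[:,0]*np.cos(ps)+W[:,1]*np.sin(ps); yy=W@y; z=W[:,2]
    r=np.hypot(yy,z); a=np.arctan2(z,yy); k=(abs(xx)<.007)&(r>.04)&(r<.15)&(a>.5)&(a<1.1)
    # radius-4mm cylinder fit with z, y of axis
    cp=(-c[1].T@c[2])-np.array([.6887,-.043,.119])
    A=np.c_[yy[k],z[k],xx[k]]
    def cost(s):
        a0,x0=s; off=-A[:,0]*np.sin(a0)+A[:,1]*np.cos(a0)
        return np.sum(np.minimum(abs(np.hypot(off,A[:,2]-x0)-.004),.004))
    m=min((minimize(cost,[g,0],method="Nelder-Mead",options=dict(initial_simplex=[[g,0],[g+.03,0],[g,.002]])) for g in (.7,.78,.86)),key=lambda m:m.fun)
    print(n,k.sum(),"fit angle",m.x,m.fun/max(1,k.sum()))
E
```

```text
14.45 [ 0.6854 -0.0862  0.3661] [ 3.1349 -0.849   1.605 ] [-0.529   0.6274  0.6021  0.9157  2.2061 -0.101 ]
scene prop_tip 0.7 [264. 237.]
scene prop_grip 0.51 [249.6 237.8]
scene lid_hole 0.77 [276.9 238.6]
scene lid_handle 0.79 [325.3 177.1]
0.74 tip expected [265.4929 237.7931]
0.78 tip expected [263.566  235.3745]
0.82 tip expected [261.5565 232.9608]
scene 85 fit angle [ 0.7695 -0.0019] 0.0008106182977300774
top prop_grip 0.66 [275.  152.6]
top lid_hole 0.62 [240.8 145.9]
top lid_handle 0.74 [229.1 206.7]
0.74 tip expected [255.0175 148.7446]
0.78 tip expected [256.7768 148.2434]
0.82 tip expected [258.6419 147.7526]
top 82 fit angle [0.7643 0.0005] 0.0008661906304668011
wrist prop_tip 0.68 [280.2 167.1]
wrist prop_grip 0.95 [284.6 218.6]
wrist lid_hole 0.87 [281.9 127.6]
wrist lid_handle 0.69 [130.3  75.2]
0.74 tip expected [284.2027 165.4119]
0.78 tip expected [284.3021 165.7849]
0.82 tip expected [284.4043 166.4344]
wrist 519 fit angle [ 0.7714 -0.003 ] 0.000518900851618105
```

View pics/scene6.png

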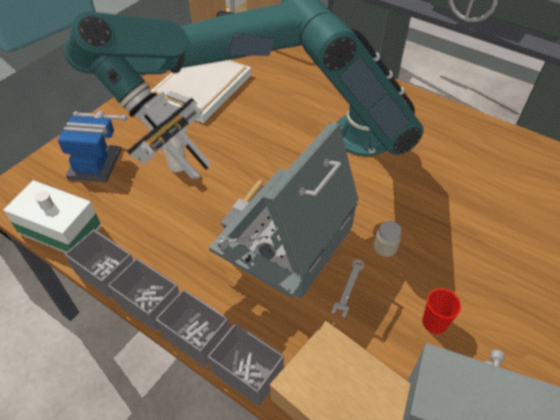

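>>> {"api": "move_arm", "payload": {"steps": [-0.14, -0.004, 0, -0.01, 0, 0.02, 0.24, -0.28, -0.008, 0, -0.02, 0, 0.04, 0.24, -0.42, -0.013, 0, -0.03, 0, 0.06, 0.24, -0.56, -0.017, 0, -0.04, 0, 0.08, 0.24, -0.7, -0.021, 0, -0.05, 0, 0.1, 0.24, -0.85, -0.025, 0, -0.06, 0, 0.12, 0.24, -0.85, -0.025, 0, -0.065, 0, 0.12, 0.24, -0.85, -0.025, 0, -0.065, 0, 0.12, 0.24]}}

```text
time: 16.0
tool_pos: [0.6198, -0.0832, 0.485]
ee_rot: [3.139, -0.002, 1.604]
wrist_force: [0.7, -0.5, -1.1]
width: 0.0226
finger_force: 0.0
```

>>> {"api": "move_arm", "payload": {"steps": [0, 0, -0.14, -0.01, 0.02, 0, 0.24, 0, 0, -0.28, -0.02, 0.04, 0, 0.24, 0, 0, -0.42, -0.03, 0.06, 0, 0.24, 0, 0, -0.56, -0.04, 0.08, 0, 0.24, 0, 0, -0.7, -0.05, 0.105, 0, 0.24, 0, 0, -0.84, -0.06, 0.13, 0, 0.24, 0, 0, -0.98, -0.07, 0.155, 0, 0.24, 0, 0, -1.12, -0.08, 0.18, 0, 0.24, 0, 0, -1.26, -0.09, 0.205, 0, 0.24, 0, 0, -1.4, -0.1, 0.23, 0, 0.24, 0, 0, -1.52, -0.1, 0.238, 0, 0.24, 0, 0, -1.573, -0.1, 0.238, 0, 0.24]}}

```text
time: 17.2
tool_pos: [0.5211, 0.1537, 0.4802]
ee_rot: [-3.139, 0.006, 0.026]
wrist_force: [0.7, -1.2, -0.1]
width: 0.0227
finger_force: 0.0
```

>>> {"api": "move_arm", "payload": {"steps": [0, 0, 0, 0, 0, 0, 0.24, 0, 0, 0, 0, 0, 0, 0.24]}}

```text
time: 17.4
tool_pos: [0.5212, 0.1525, 0.4813]
ee_rot: [-3.141, 0.005, 0.028]
wrist_force: [-0.2, -0.0, 0.3]
width: 0.0225
finger_force: 0.0
```

```bash
python3 - <<'E'
from h import *
np.set_printoptions(precision=4,suppress=True)
o=get_obs(); print(o["time"],o["tool_pos"],o["ee_rot"])
for n in ["wrist","scene"]:
    p,d=snapshot(n); c=cam(n)
    v,u=np.mgrid[:420,:560]; P=unproj(c,np.c_[u.ravel(),v.ravel()],d.ravel())
    k=(np.abs(P[:,0]-.52)<.04)&(P[:,1]>.125)&(P[:,1]<.19)&(P[:,2]>.30)&(P[:,2]<.35)&(d.ravel()>0)
    Q=P[k]; print(n,len(Q),Q.mean(0) if len(Q) else 0, np.percentile(Q,[2,98],axis=0) if len(Q) else 0)
E
```

```text
17.4 [0.5212 0.1525 0.4813] [-3.1406  0.0045  0.0284]
wrist 710 [0.5221 0.1489 0.3317] [[0.4822 0.144  0.3286]
 [0.5587 0.154  0.3338]]
scene 122 [0.521  0.1497 0.3308] [[0.4813 0.1435 0.3258]
 [0.5592 0.1539 0.3347]]
```

>>> {"api": "move_arm", "payload": {"steps": [0, 0, 0, 0, -0.0035, -0.04, 0.24, 0, 0, 0, 0, -0.0035, -0.08, 0.24, 0, 0, 0, 0, -0.0035, -0.11, 0.24, 0, 0, 0, 0, -0.0035, -0.135, 0.24, 0, 0, 0, 0, -0.0035, -0.15, 0.24, 0, 0, 0, 0, -0.0035, -0.157, 0.24, 0, 0, 0, 0, -0.0035, -0.157, 0, 0, 0, 0, 0, -0.0035, -0.157, 0, 0, 0, 0, 0, -0.0035, -0.157, 0, 0, 0, 0, 0, -0.0035, -0.157, 0]}}

```text
time: 18.5
tool_pos: [0.5205, 0.1491, 0.3272]
ee_rot: [3.14, -0.0, 0.028]
wrist_force: [-0.9, -4.0, -0.8]
width: 0.0091
finger_force: 30.0
```

>>> {"api": "move_arm", "payload": {"steps": [0, 0, 0, 0, -0.0079, -0.0013, 0, 0, 0, 0, 0.0004, -0.0157, -0.0029, 0, 0, 0, 0, 0.0007, -0.0254, -0.0053, 0, 0, 0, 0, 0.001, -0.0348, -0.0082, 0, 0, 0, 0, 0.0013, -0.0442, -0.0115, 0, 0, 0, 0, 0.0016, -0.0534, -0.0153, 0, 0, 0, 0, 0.0018, -0.0624, -0.0196, 0, 0, 0, 0, 0.002, -0.0676, -0.0224, 0, 0, 0, 0, 0.002, -0.0676, -0.0224, 0]}}

```text
time: 19.4
tool_pos: [0.5225, 0.0796, 0.3033]
ee_rot: [3.138, 0.001, 0.026]
wrist_force: [1.4, -5.6, 2.0]
width: 0.0089
finger_force: 30.0
```

```bash
python3 - <<'E'
from h import *
np.set_printoptions(precision=4,suppress=True)
o=get_obs(); print(o["time"],o["tool_pos"],o["wrist_force"])
y=o["tool_pos"][1]-.177; z=o["tool_pos"][2]+.005-.13; print("theta",np.arctan2(z,-y)-np.arctan2(40,195),np.hypot(y,z))
p,d=snapshot("scene"); im=p[170:310,190:380,::-1]; cv2.imwrite("pics/s7.png",cv2.resize(im,None,fx=4,fy=4,interpolation=cv2.INTER_CUBIC))
E
```

```text
19.4 [0.5225 0.0796 0.3033] [ 1.4144 -5.6129  2.0184]
theta 0.8686803965556873 0.20318653084400934
```

View pics/s7.png

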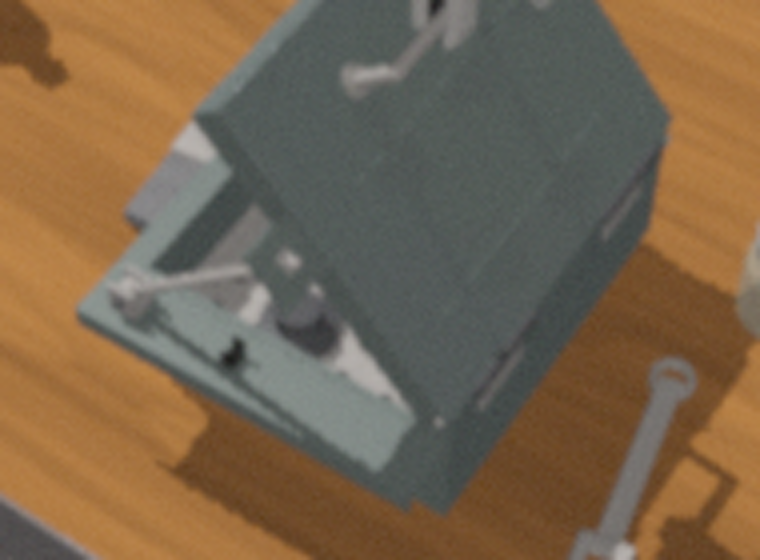

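At the ear (crop 290,265) a bright nose tip shows in the hole, and the lid is already at 0.87 without resistance, so the nose has entered. I lower the rest slowly.

>>> {"api": "move_arm", "payload": {"steps": [0, 0, 0, 0, -0.0027, -0.0014, 0, 0, 0, 0, 0, -0.0053, -0.0029, 0, 0, 0, 0, 0, -0.007, -0.0039, 0, 0, 0, 0, 0.0003, -0.0087, -0.0049, 0, 0, 0, 0, 0.0003, -0.0104, -0.006, 0, 0, 0, 0, 0.0004, -0.0121, -0.007, 0, 0, 0, 0, 0.0004, -0.0138, -0.0082, 0, 0, 0, 0, 0.0004, -0.0138, -0.0082, 0]}}

```text
time: 20.25
tool_pos: [0.5229, 0.068, 0.2959]
ee_rot: [3.141, -0.0, 0.029]
wrist_force: [1.7, -4.6, 4.8]
width: 0.0092
finger_force: 30.0
```

```bash
python3 - <<'E'
from h import *
np.set_printoptions(precision=4,suppress=True)
o=get_obs(); print(o["time"],o["tool_pos"],o["wrist_force"])
y=o["tool_pos"][1]-.177; z=o["tool_pos"][2]+.005-.13; print("theta",np.arctan2(z,-y)-np.arctan2(40,195),np.hypot(y,z))
p,d=snapshot("scene"); im=p[200:290,200:310,::-1]; cv2.imwrite("pics/s8.png",cv2.resize(im,None,fx=6,fy=6,interpolation=cv2.INTER_CUBIC))
E
```

```text
20.25 [0.5229 0.068  0.2959] [ 1.7214 -4.6291  4.8467]
theta 0.8006969134629152 0.20273799905353154
```

View pics/s8.png

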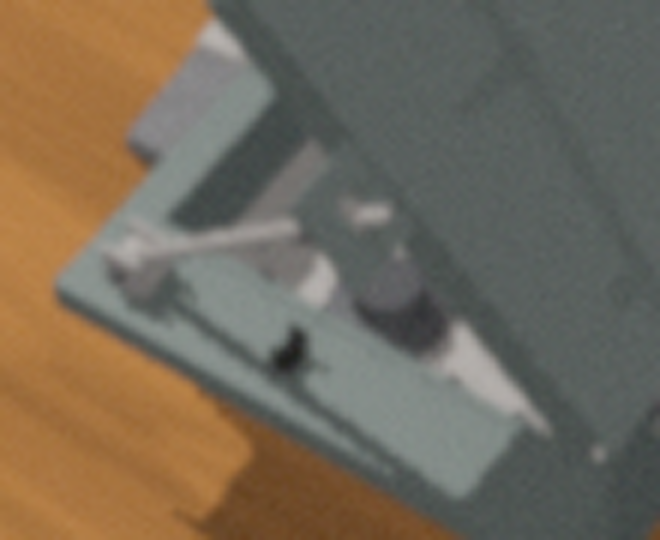

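The nose now clearly sticks out through the ear (crop 375,212). I ease down a little further, release, and withdraw.

>>> {"api": "move_arm", "payload": {"steps": [0, 0, 0, 0, -0.0017, -0.0011, 0, 0, 0, 0, 0, -0.0032, -0.0022, 0, 0, 0, 0, 0, -0.0032, -0.0022, 0, 0, 0, 0, 0, -0.0025, -0.0022, 0.24, 0, 0, 0, 0, -0.0025, -0.0022, 0.24, 0, 0, 0, 0, -0.0025, -0.0022, 0.24, 0, 0, 0, 0, -0.0025, 0.012, 0.24, 0, 0, 0, 0, -0.0025, 0.035, 0.24, 0, 0, 0, 0, -0.0025, 0.07, 0.24, 0, 0, 0, 0, -0.0025, 0.12, 0.24, 0, 0, 0, 0, -0.0025, 0.15, 0.24, 0, 0, 0, 0, -0.0025, 0.15, 0.24]}}

```text
time: 21.5
tool_pos: [0.5231, 0.0665, 0.4508]
ee_rot: [-3.141, -0.008, 0.03]
wrist_force: [-1.2, -0.2, 0.3]
width: 0.0226
finger_force: 0.0
```

>>> {"api": "move_arm", "payload": {"steps": [0, 0, 0, -0.04, -0.02, 0.02, 0.24, 0, 0, 0, -0.08, -0.04, 0.02, 0.24, 0, 0, 0, -0.12, -0.06, 0.02, 0.24, 0, 0, 0, -0.12, -0.06, 0.02, 0.24, 0, 0, 0, -0.12, -0.06, 0.02, 0.24, 0, 0, 0, -0.12, -0.06, 0.02, 0.24, 0, 0, 0, -0.12, -0.06, 0.02, 0.24, 0, 0, 0, -0.12, -0.06, 0.02, 0.24, 0, 0, 0, -0.12, -0.06, 0.02, 0.24, 0, 0, 0, -0.12, -0.06, 0.02, 0.24]}}

```text
time: 22.5
tool_pos: [0.4031, 0.0063, 0.4657]
ee_rot: [-3.141, 0.001, 0.03]
wrist_force: [0.4, 0.3, -0.3]
width: 0.0224
finger_force: 0.0
```

```bash
python3 - <<'E'
from h import *
np.set_printoptions(precision=4,suppress=True)
o=get_obs(); print(o["time"],o["tool_pos"],o["wrist_force"])
for i in range(2):
    p,d=snapshot("scene"); c=cam("scene")
    v,u=np.mgrid[:420,:560]; P=unproj(c,np.c_[u.ravel(),v.ravel()],d.ravel())
    k=(np.abs(P[:,0]-.52)<.1)&(P[:,1]>-.01)&(P[:,1]<.15)&(P[:,2]>.15)&(P[:,2]<.4)&(d.ravel()>0)
    Q=P[k]
    # robust slope of lid panel
    b=np.polyfit(Q[:,1],Q[:,2],1)
    for _ in range(6):
        g=abs(Q[:,2]-np.polyval(b,Q[:,1]))<.008; b=np.polyfit(Q[g,1],Q[g,2],1)
    print("lid angle",np.arctan(-b[0]),g.sum(),len(Q))
im=p[170:300,195:345,::-1]; cv2.imwrite("pics/s9.png",cv2.resize(im,None,fx=4,fy=4,interpolation=cv2.INTER_CUBIC))
E
```

```text
22.5 [0.4031 0.0063 0.4657] [ 0.3697  0.3474 -0.2576]
lid angle 0.7877546330189071 4923 5341
lid angle 0.7880212158582129 4932 5341
```

View pics/s9.png

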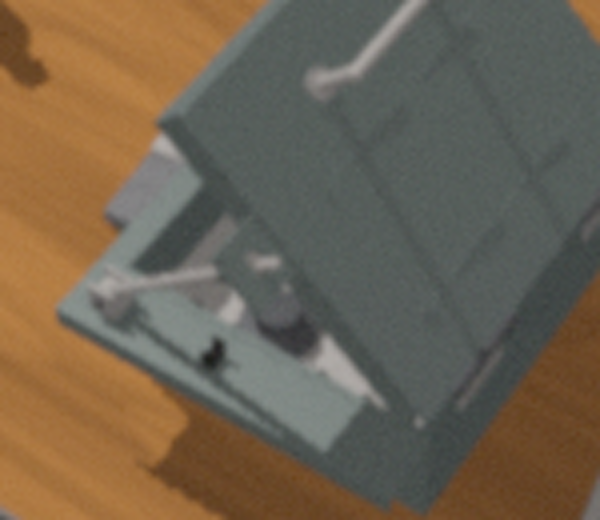

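The lid stands free at a steady 0.788, and the nose shows through the ear at (262,262) in the crop. I hand the job in.

```bash
python3 -c "
from bench import *
print(close_job())"
```

```text
the job is handed in; nothing more can be done
None
```

The lid is open and propped: it rests by itself on the rod's collar at a measured 0.79 rad, with the nose through the ear's hole. The arm is clear, the tools and parts were not touched, and the job was handed in after about 23 s of the 72 s allowed.

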